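Reset the thread-break flags with a fingertip sweep

ROBOT

A 6-joint arm with a two-finger parallel gripper is mounted at the origin on the work surface. World frame = base frame: x ahead of the robot, y to its left, z up, the work surface at z = 0. Lengths are in m, angles in rad, forces in N, time in s.
With the tool pointing down it reaches from about 0.35 to 0.775 m from the base axis. Payload 7.3 kg.
Tool frame: the origin (TCP) lies at the very end of the fingers, on their centre line; the grasp point (between the pads) lies 19 mm behind it; z points along the fingers, x is the direction in which the jaws open and shut, and the axes are right-handed (so a half turn about z gives the same grasp; the last joint's range is limited). The gripper opens to 92 mm and grips with 3 to 60 N. Pads are 19 mm wide; open, the fingers measure 130 mm over their backs; the gripper's body (75 mm by 190 mm) begins 47 mm behind the grasp point.
Start: joints at [0.976, 0.342, 1.524, -0, 1.275, -0.146], TCP at [0.228, 0.473, 0.227] pointing down, gripper open.
Joint ranges: [-2.53, 2.53], [-0.77, 2.02], [0.04, 2.7], [-1, 4.14], [0.28, 2.66], [-3.11, 3.11]. Speed limits (rad/s): [2.57, 2.57, 3.14, 3.14, 3.14, 3.14].

INTERFACE

Orientations are given as [roll, pitch, yaw] about the fixed x, y, z axes, in that order (R = Rz(yaw) Ry(pitch) Rx(roll)).
In Python, from cell import robot, read_camera, nets gives the robot as it stands. The module is installed in compiled form; this text tells all that it offers.
- The arm moves only by the tool carry_out, never from a script. Its arguments are lists of equal length, an entry for each row: "translation": the shift along the tool's x, y, z in m, a list of three; "turn": the turn, a rotation vector about the tool's x, y, z in rad, a list of three; "gripper": the gripper's target within -1 to 1 (shut at 1, half-way at 0, fully open at -1). A call has 1 to 10 rows; each row shifts and turns the commanded pose from where the row before left it, along the tool's axes as they then stand; what a row does not reach is not made up. A row lasts 1/10 s, in which the tool goes at most 50 mm and 8.59 degrees, less where a joint would pass 70% of its speed; a pose out of reach is approached as far as the arm can. A call with a gripper value outside its range is refused whole. The fingers move at their own pace and stop on an object; "squeeze" is the grip in N (left out, the last holds). Time passes only in rows, so rows that do not move let the fingers close. It gives the time, the measured TCP pose, the force and the opening at its end, in the units of the state.
- robot.observe(): the state, without advancing time (a new reading comes with each control period).
- read_camera(name): name is "side" or "top" or "wrist"; returns a dict with "img" (480x640x3 uint8, red, green, blue), "fx", "fy", "cx", "cy" (pixels), "world_from_camera" (4x4, takes a point from camera to world coordinates). Camera axes: x right, y down, z forward; pixel columns grow to the right and rows downward; lengths in m; the calibration is good to about 2 mm. A picture is of the moment at which its call begins. There is no depth.
- robot.hand_in(): hands the job in, once; it reports no verdict.
Trained networks look in a picture, given as the dict that the camera call returned (one of the last four; its "shot" number tells which), for a name from the list of things; names that differ only in an ending like _2 or _b are one class to them, and where a whole thing is asked for, a point or a joint stands for the part that bears it (a point fixed in the world has none). Each returns a list of dicts, best first, with "score" (0 to 1); they miss things now and then, are a little off and sometimes report something else, mostly with a low value. They report only what shows in the picture. A call takes as long as a camera call.
- nets.regions_of(picture, name): "region" (480x640 bool, what is visible of it) and "pixel" ([column, row] in pixels, amid what is visible of it).
- nets.tip_of(picture, name): "pixel" ([column, row] in pixels: a listed point, or the origin of a listed thing).
The state is a dict: "time": time; "qpos": joint angles; "qvel": joint speeds; "joint_efforts": joint torques, N m; "tool_pos": TCP position; "tool_rot": TCP orientation; "contact_force": force on the tool from outside, world axes, zero at the start; "torque": the same for the moment, N m; "opening": finger opening in m.
Only numpy, scipy, OpenCV 4.12 (cv2) and the standard library are available. Lean on these libraries where they do the work, as an engineer would, in place of code of your own. Each camera call takes 0.05 s, during which the arm holds its last target. There are 200 camera calls.

TASK

Six yellow flags stand up in a curved row on the thread-break indicator. Run the fingertips lightly along the row from the red end to the green end, so that you fold the flags down one after another in that order, then take the hand away. Grasp and lift nothing, do not shove or press hard on the indicator, and leave the spool, the bobbin and the oil bottle where they stand.

Things in the scene. Friction and masses are not known exactly. Their poses are not given: they have to be found in the camera images.
- bar: Thread-break indicator, 1.8 kg, loose on the table at any yaw: an arc-shaped dark steel deck 44 mm wide, top 24 mm above the table, on an aluminium plate spanning x -45..65, y -125..125 mm. Origin on the table, z up. Six yellow flags stand in an arc along the deck's middle, from the red end patch (at -y) to the green one (at +y). The deck ends 25 mm beyond flags 1 and 6.
- foot1 (a point): Middle of flag 1's hinge line, 27 mm above the table, 3 mm above the deck top. The six hinge points lie on an arc of radius 130 mm about x = 113.5, y = 0 mm of the indicator's frame, 0.29 rad (37.7 mm) apart; flag 1 at x 16, y -86, flag 6 at x 16, y 86 mm. From red to green the row curves clockwise seen from above.
- flag1 (a joint): Flag 1, nearest the red end: yellow plate 20 mm wide across the row, 32 mm tall, 3 mm thick. Value = lean in rad: 0 upright (its stop), growing only towards the green end, 1.45 at the end stop; down from 1.0 on. It stays where left (0.3 N moves its tip, no spring). Fingertips passing 3 to 13 mm above the hinges from red to green fold it far enough.
- foot2 (a point): Middle of flag 2's hinge line, 27 mm above the table, 3 mm above the deck top.
- flag2 (a joint): Flag 2 from the red end, like flag1: lean in rad, 0 upright, 1.45 fully folded towards the green end; down from 1.0 on.
- foot3 (a point): Middle of flag 3's hinge line, 27 mm above the table, 3 mm above the deck top.
- flag3 (a joint): Flag 3 from the red end, like flag1: lean in rad, 0 upright, 1.45 fully folded towards the green end; down from 1.0 on.
- foot4 (a point): Middle of flag 4's hinge line, 27 mm above the table, 3 mm above the deck top.
- flag4 (a joint): Flag 4 from the red end, like flag1: lean in rad, 0 upright, 1.45 fully folded towards the green end; down from 1.0 on.
- foot5 (a point): Middle of flag 5's hinge line, 27 mm above the table, 3 mm above the deck top.
- flag5 (a joint): Flag 5 from the red end, like flag1: lean in rad, 0 upright, 1.45 fully folded towards the green end; down from 1.0 on.
- foot6 (a point): Middle of flag 6's hinge line, 27 mm above the table, 3 mm above the deck top.
- flag6 (a joint): Flag 6 from the red end, like flag1: lean in rad, 0 upright, 1.45 fully folded towards the green end; down from 1.0 on.
- spool: Blue thread spool, loose, upright, 30 mm diameter, 48 mm tall, 40 g; on the hollow (+x) side of the indicator, beside its plate. Origin: centre of its underside. To be left alone.
- bobbin: Steel bobbin, loose, 22 mm diameter, 12 mm tall, 30 g; on the bulging (-x) side of the indicator. Origin: centre of its underside. To be left alone.
- oiler: Small white oil bottle with a red cap, loose, upright, 28 mm diameter, 60 mm tall, 50 g; on the bulging (-x) side of the indicator. Origin: centre of its underside. To be left alone.

How it is judged:
On the way, in this order (a step that is already met when the one before it is completed fails the run):
1. flag 1 is folded down (value of joint flag1 above 1 rad).
2. flag 2 is folded down (value of joint flag2 above 1 rad).
3. flag 3 is folded down (value of joint flag3 above 1 rad).
4. flag 4 is folded down (value of joint flag4 above 1 rad).
5. flag 5 is folded down (value of joint flag5 above 1 rad).
6. flag 6 is folded down (value of joint flag6 above 1 rad).
At the end, for the whole second after the job is handed in: All six flags lean at least 1.0 rad (57 degrees) towards the green end; the indicator stands flat, at rest, within 20 mm of where it began, and spool, bobbin and oil bottle are within 15 mm of where they began (value of joint each of flag1, flag2, flag3, flag4, flag5, flag6 above 1 rad and distance of bar from where it was at the start of the episode below 0.02 m and angle between bar's own z axis and vertical below 0.05 rad and linear speed of bar below 0.02 m/s and distance of each of spool, bobbin, oiler from where it was at the start of the episode below 0.015 m); the robot touches nothing.
It fails at once if the robot presses on the indicator with more than 20 N (contact force between any of the arm, the fingers and bar above 20 N).
It fails at once if the indicator is lifted, tipped or shoved more than 20 mm (distance of bar from where it was at the start of the episode above 0.02 m or height (world z) of bar above 0.01 m or angle between bar's own z axis and vertical above 0.1 rad).
It fails at once if the spool is lifted, knocked over or moved more than 15 mm (distance of spool from where it was at the start of the episode above 0.015 m or height (world z) of spool above 0.01 m or angle between spool's own z axis and vertical above 0.3 rad).
It fails at once if the bobbin is lifted, knocked over or moved more than 15 mm (distance of bobbin from where it was at the start of the episode above 0.015 m or height (world z) of bobbin above 0.01 m or angle between bobbin's own z axis and vertical above 0.3 rad).
It fails at once if the oiler is lifted, knocked over or moved more than 15 mm (distance of oiler from where it was at the start of the episode above 0.015 m or height (world z) of oiler above 0.01 m or angle between oiler's own z axis and vertical above 0.3 rad).
It also fails if it takes over 43 s, if anything falls off the work surface, if the arm or the gripper's body presses on something with over 40 N, if the wrist force passes 120 N, or if a joint passes its speed limit or range.

## Working session

There is one attempt and no reset: what is moved stays moved. The work goes in short steps, Python scripts to look and compute and a tool call to move; the robot and the scene stay as the last step left them, time stands still between calls to the robot, and variables do not carry over. Pictures are saved under pics/ and viewed, about 8 in all and at most 12, crops included, and the job is handed in when it is done.

Besides the shell and the picture viewer there is one more tool, called after "Call:" by a JSON object that holds its "op" and its "data". carry_out: Moves the arm, as the interface text tells. Its arguments: {"type":"object","properties":{"translation":{"type":"array","items":{"type":"array","items":{"type":"number"}}},"turn":{"type":"array","items":{"type":"array","items":{"type":"number"}}},"gripper":{"type":"array","items":{"type":"number"}},"squeeze":{"type":"number"}},"required":["translation","turn","gripper"]}

```bash
mkdir -p pics; cat > h.py <<'E'
import numpy as np, cv2
from cell import robot, read_camera, nets
def onplane(p,px,z):
    T=np.array(p["world_from_camera"]); d=T[:3,:3]@np.array([(px[0]-p["cx"])/p["fx"],(px[1]-p["cy"])/p["fy"],1])
    o=T[:3,3]; return o+d*(z-o[2])/d[2]
def proj(p,X):
    T=np.linalg.inv(np.array(p["world_from_camera"])); c=T[:3,:3]@np.array(X)+T[:3,3]
    return [p["fx"]*c[0]/c[2]+p["cx"],p["fy"]*c[1]/c[2]+p["cy"]]
def save(p,n): cv2.imwrite("pics/"+n,p["img"][:,:,::-1])
E
python3 - <<'E'
from h import *
print(robot.observe())
for c in ["top","side"]:
    p=read_camera(c); save(p,c+"1.png"); print(c,np.round(p["world_from_camera"],3).tolist(),p["fx"])
    for n,z in [("bar",0)]+[("foot%d"%i,.027) for i in range(1,7)]+[("spool",0),("bobbin",0),("oiler",0)]:
        for r in nets.tip_of(p,n)[:2]: print(n,np.round(r["pixel"],1),round(r["score"],2),np.round(onplane(p,r["pixel"],z),4))
E
```

```text
{'time': 0.0, 'qpos': array([ 9.76024695e-01,  3.42724632e-01,  1.52502144e+00, -2.95130392e-05,
        1.27539717e+00, -1.46017013e-01]), 'qvel': array([-0.00160922, -0.00218073,  0.00140822, -0.00072795,  0.00158653,
        0.00026779]), 'joint_efforts': array([ 7.42549637e-04, -4.31242847e+01, -2.44219762e+01,  7.19135092e-02,
        5.58130431e-02, -1.15982975e-04]), 'tool_pos': array([0.22753169, 0.47267695, 0.22604243]), 'tool_rot': array([-3.14139497e+00,  1.53819655e-03,  1.12205047e+00]), 'contact_force': array([0.11262931, 0.08184503, 0.09916142]), 'torque': array([-0.02357136,  0.01418636,  0.02043435]), 'opening': 0.09178953360130514}
top [[-0.019, -0.999, 0.049, 0.527], [-0.999, 0.021, 0.026, 0.031], [-0.027, -0.048, -0.998, 0.793], [0.0, 0.0, 0.0, 1.0]] 517.6576383261129
bar [364. 236.] 0.81 [ 0.5646 -0.0172  0.    ]
foot1 [326.  226.8] 0.97 [0.5781 0.0403 0.027 ]
foot1 [374.7 225.3] 0.89 [ 0.5788 -0.0317  0.027 ]
foot2 [326.  226.8] 0.97 [0.5781 0.0403 0.027 ]
foot2 [374.7 225.3] 0.89 [ 0.5788 -0.0317  0.027 ]
foot3 [326.  226.8] 0.97 [0.5781 0.0403 0.027 ]
foot3 [3
[... 821 characters left out ...]
.027 ]
foot1 [370.9 352.3] 0.95 [ 0.5384 -0.096   0.027 ]
foot2 [324.8 252.8] 0.97 [0.5776 0.0429 0.027 ]
foot2 [370.9 352.3] 0.95 [ 0.5384 -0.096   0.027 ]
foot3 [324.8 252.8] 0.97 [0.5776 0.0429 0.027 ]
foot3 [370.9 352.3] 0.95 [ 0.5384 -0.096   0.027 ]
foot4 [324.8 252.8] 0.97 [0.5776 0.0429 0.027 ]
foot4 [370.9 352.3] 0.95 [ 0.5384 -0.096   0.027 ]
foot5 [324.8 252.8] 0.97 [0.5776 0.0429 0.027 ]
foot5 [370.9 352.3] 0.95 [ 0.5384 -0.096   0.027 ]
foot6 [324.8 252.8] 0.97 [0.5776 0.0429 0.027 ]
foot6 [370.9 352.3] 0.95 [ 0.5384 -0.096   0.027 ]
spool [237.8 320.4] 0.95 [0.4525 0.0359 0.    ]
bobbin [430.2 289.2] 0.79 [ 0.6592 -0.0556  0.    ]
oiler [392.7 234.8] 0.68 [0.6789 0.0376 0.    ]
```

```bash
cat > fit.py <<'E'
from h import *
from scipy.optimize import least_squares
a=np.arange(6)*.29-.725
F=np.c_[.1135-.13*np.cos(a), .13*np.sin(a)]
def W(v,P): c,s=np.cos(v[2]),np.sin(v[2]); return P@np.array([[c,s],[-s,c]])+v[:2]
def fit(cams=("top","side"),tag="2"):
    pts=[]
    for c in cams:
        p=read_camera(c); save(p,c+tag+".png")
        q=[onplane(p,r["pixel"],.027)[:2] for r in nets.tip_of(p,"foot1") if r["score"]>.5]
        print(c,np.round(q,4).tolist()); pts.append(np.array(q))
    best=None
    def fitone(A):
        best=None
        for y0 in np.arange(-3.1,3.2,.2):
            res=lambda v: np.min(np.linalg.norm(A[:,None]-W(v,F)[None],axis=2),axis=1)
            r=least_squares(res,[.565,-.015,y0],loss="soft_l1",f_scale=.003)
            # all feet should be matched too
            cost=r.cost+np.sum(np.minimum(np.min(np.linalg.norm(A[:,None]-W(r.x,F)[None],axis=2),axis=0),.02)**2)
            if best is None or cost<best[0]: best=(cost,r.x,res(r.x))
        return best
    for A in pts+[np.vstack(pts)]:
        b=fitone(A); print("fit",b[0],np.round(b[1],4),np.round(b[2]*1e3,1))
    return b[1]
E
python3 - <<'E'
from fit import *
v=fit(); print(np.round(W(v,F),4), W(v,np.array([[.1135,0]])))
E
```

```text
top [[0.5577, 0.0671], [0.5802, -0.0343], [0.5654, -0.0071], [0.5333, -0.097], [0.5653, -0.0682], [0.5853, 0.0008]]
side [[0.5581, 0.0807], [0.5883, 0.009], [0.564, -0.0643], [0.5749, 0.0398], [0.5845, -0.0335], [0.5391, -0.0961]]
fit 0.0005685256656798972 [ 0.5648 -0.0157  3.02  ] [ 4.9  3.3 18.6  5.4  3.7  3.2]
fit 0.0001390896551540058 [ 0.5666 -0.0106  3.0315] [4.3 5.3 1.6 4.2 5.5 2.6]
fit 0.0002016770304976316 [ 0.5658 -0.0132  3.0266] [ 7.5  1.7 20.7  6.5  1.4  3.7  6.6  7.4  3.8  1.9  5.7  1.1]
[[ 0.5596  0.0743]
 [ 0.5765  0.0408]
 [ 0.583   0.0038]
 [ 0.5787 -0.0336]
 [ 0.5639 -0.0681]
 [ 0.5399 -0.0969]] [[ 4.53083844e-01 -1.34182902e-04]]
```

View pics/top1.png

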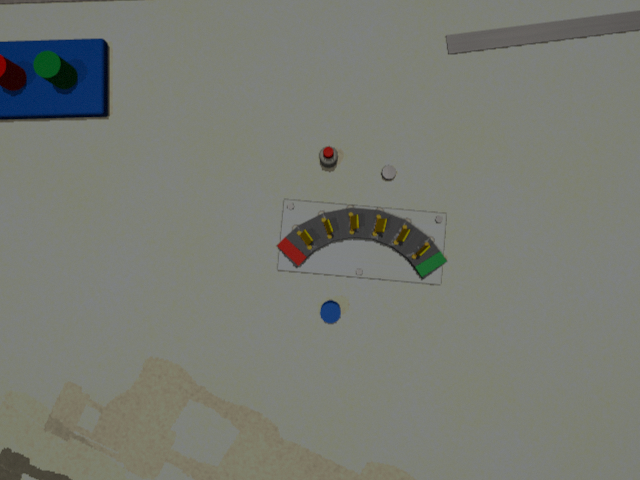

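View pics/side1.png

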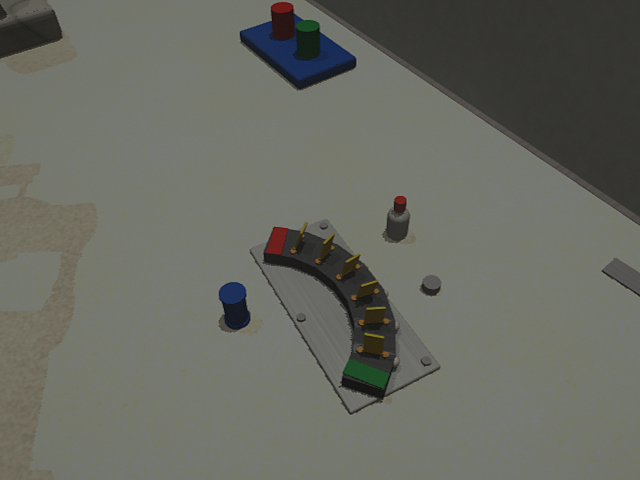

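Red end lies at +y (top pixel 291,250), green at -y (431,264); the spool is on the hollow side (330,311), oiler (328,157) and bobbin (388,172) beyond the bulge. The fits scatter by several mm, so I'll average more shots and check with an overlay.

```bash
python3 - <<'E'
from fit import *
A=[]
for k in range(5):
    for c in ["top","side"]:
        p=read_camera(c)
        for r in nets.tip_of(p,"foot1"):
            if r["score"]>.5: A.append(onplane(p,r["pixel"],.027)[:2])
A=np.array(A); v=[.5658,-.0132,3.027]
for _ in range(5):
    res=lambda v: np.min(np.linalg.norm(A[:,None]-W(v,F)[None],axis=2),axis=1)
    r=least_squares(lambda v:(A-W(v,F)[np.argmin(np.linalg.norm(A[:,None]-W(v,F)[None],axis=2),axis=1)]).ravel(),v,loss="soft_l1",f_scale=.004); v=r.x
print(len(A),np.round(v,4),np.round(res(v)*1e3,1)); np.save("v.npy",v)
print(np.round(W(v,F),4),W(v,np.array([[.1135,0]])))
tiles=[]
for c in ["top","side"]:
    p=read_camera(c); im=p["img"][:,:,::-1].copy()
    im=cv2.resize(im,None,fx=4,fy=4,interpolation=cv2.INTER_CUBIC)
    pr=lambda P,z:[tuple((4*np.array(proj(p,[*q,z]))+1.5).round().astype(int)) for q in W(v,np.array(P))]
    for q in pr(F,.027): cv2.drawMarker(im,q,(255,0,255),0,14,2)
    b=np.linspace(-.725-.025/.13,.725+.025/.13,40)
    for R in (.108,.152):
        cv2.polylines(im,[np.array(pr(np.c_[.1135-R*np.cos(b),R*np.sin(b)],.024))],False,(255,255,0),1)
    cv2.polylines(im,[np.array(pr([[-.045,-.125],[.065,-.125],[.065,.125],[-.045,.125]],.004))],True,(0,255,0),1)
    u,w=np.mean(pr(F,.027),0).astype(int); tiles.append(im[w-290:w+290,u-390:u+390])
for t,n in zip(tiles,"ab"): cv2.imwrite(f"pics/ov_{n}.png",t)
E
```

```text
59 [ 0.5659 -0.0125  3.0253] [ 4.5  5.2  3.3  3.7  2.8  3.4  2.4  1.9  2.5  1.3  0.4  1.9  0.3  2.6
  2.6  1.6  4.3  3.5  2.3  1.6  1.6  1.2  2.3  1.9  2.1  3.9  2.6  3.3
  4.2  2.5  1.9  2.8  4.4  4.2 27.4  2.5  6.7  4.6  3.   2.8  4.4  3.8
  3.8  2.7  4.6  1.2  1.   6.   2.6  2.4  3.6  2.1  1.3  3.4  2.6  4.7
  1.7  4.4  3.2]
[[ 0.5598  0.0751]
 [ 0.5766  0.0415]
 [ 0.5831  0.0044]
 [ 0.5788 -0.0329]
 [ 0.5639 -0.0674]
 [ 0.5398 -0.0962]] [[0.45317651 0.00071912]]
```

View pics/ov_a.png

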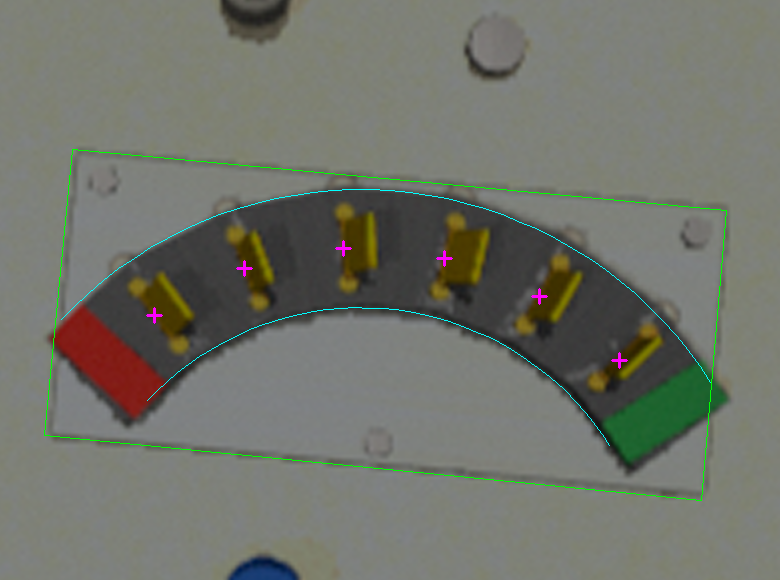

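View pics/ov_b.png

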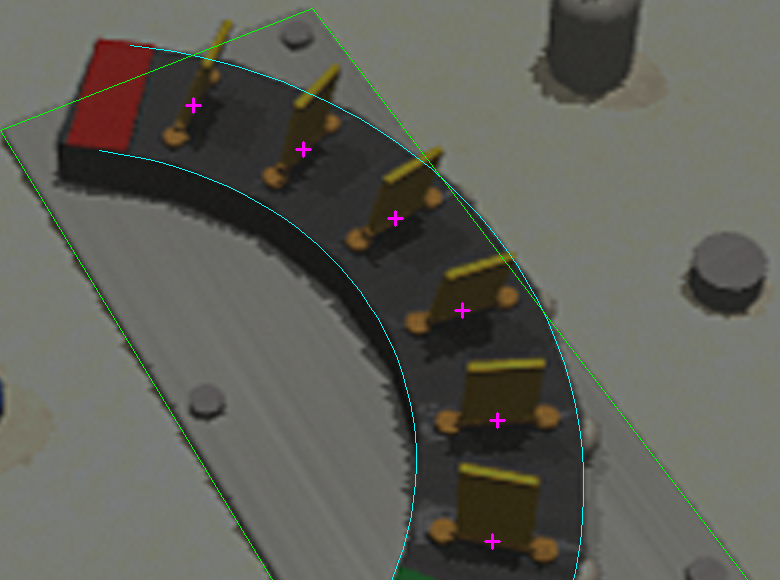

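The overlay agrees with both pictures to about 2 mm, and all the flags are upright. Next I move above the start, beyond the red end, with the jaws shut.

Call:
{"op": "carry_out", "data": {"translation": [[-0.0168,0.0366,0],[-0.0168,0.0366,0],[-0.0168,0.0366,0],[-0.0168,0.0366,0],[-0.0168,0.0366,0],[-0.0168,0.0366,0],[-0.0168,0.0366,0],[-0.0168,0.0366,0],[-0.0168,0.0366,0],[-0.0168,0.0366,0]], "turn": [[0,0,0],[0,0,0],[0,0,0],[0,0,0],[0,0,0],[0,0,0],[0,0,0],[0,0,0],[0,0,0],[0,0,0]], "gripper": [1,1,1,1,1,1,1,1,1,1], "squeeze": 5}}

```text
time: 3.4
tool_pos: [0.4855, 0.1614, 0.2269]
tool_rot: [3.141, -0.0, 1.122]
contact_force: [0.9, 1.3, -0.4]
opening: 0.0162
```

Call:
{"op": "carry_out", "data": {"translation": [[-0.0168,0.0366,0],[-0.0168,0.0366,0],[0,0,0],[0,0,0],[0,0,0.04],[0,0,0.04],[0,0,0.03],[0,0,0],[0,0,0],[0,0,0]], "turn": [[0,0,0],[0,0,0],[0,0,0.121],[0,0,0.121],[0,0,0],[0,0,0],[0,0,0],[0,0,0],[0,0,0],[0,0,0]], "gripper": [1,1,1,1,1,1,1,1,1,1]}}

```text
time: 4.4
tool_pos: [0.5374, 0.1009, 0.1187]
tool_rot: [3.139, -0.002, 0.88]
contact_force: [-0.3, 0.0, -0.1]
opening: 0.0009
```

Call:
{"op": "carry_out", "data": {"translation": [[-0.001,0,0.03],[0,0,0.03],[0,0,0.0155],[0,0,0.008],[0,0,0],[0,0,0]], "turn": [[0,0,0],[0,0,0],[0,0,0],[0,0,0],[0,0,0],[0,0,0]], "gripper": [1,1,1,1,1,1]}}

```text
time: 5.0
tool_pos: [0.5365, 0.1001, 0.0347]
tool_rot: [3.14, -0.002, 0.88]
contact_force: [0.6, -0.2, -0.6]
opening: 0.0002
```

```bash
python3 - <<'E'
from h import *
p=read_camera("side"); im=p["img"][130:430,150:550,::-1]; cv2.imwrite("pics/start.png",cv2.resize(im,None,fx=2,fy=2))
print(robot.observe()["tool_pos"],robot.observe()["contact_force"])
E
```

```text
[0.53652857 0.10015812 0.03474402] [0.06291257 0.60685357 0.11878912]
```

View pics/start.png

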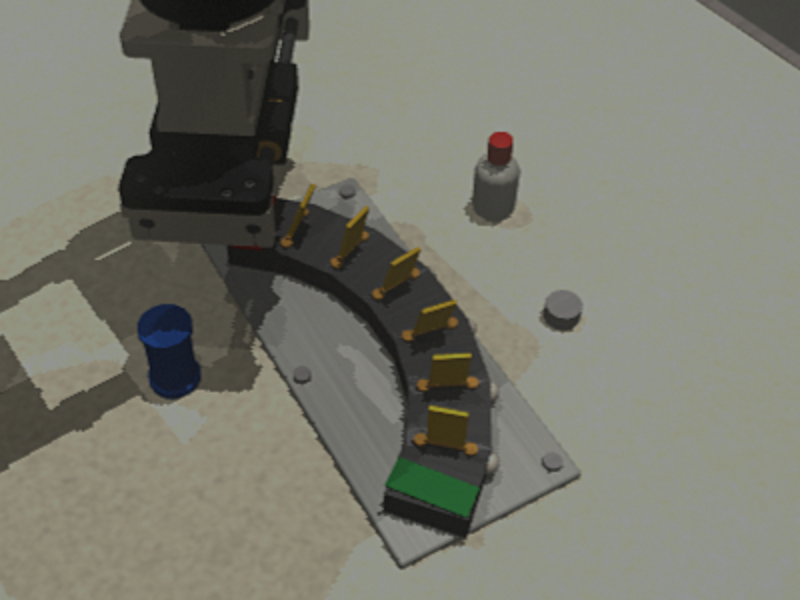

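All six flags still stand and the fingertips are behind the red end (side crop ~200,240), clear of flag 1 (300,215). Starting the sweep.

Call:
{"op": "carry_out", "data": {"translation": [[-0.0004,0.01,0],[-0.0004,0.01,0],[-0.0004,0.01,0],[-0.0004,0.01,0],[-0.0004,0.01,0],[-0.0004,0.01,0]], "turn": [[0,0,0.077],[0,0,0.077],[0,0,0.077],[0,0,0.077],[0,0,0.077],[0,0,0.077]], "gripper": [1,1,1,1,1,1]}}

```text
time: 5.65
tool_pos: [0.5724, 0.0523, 0.0346]
tool_rot: [3.141, -0.002, 0.415]
contact_force: [0.5, -0.2, 0.6]
opening: 0.0004
```

```bash
python3 - <<'E'
from h import *
p=read_camera("side"); im=p["img"][130:430,150:550,::-1]; cv2.imwrite("pics/mid.png",cv2.resize(im,None,fx=2,fy=2))
s=robot.observe();t=s["tool_pos"];d=t[:2]-[.4532,.0007]
print(t,s["tool_rot"],s["contact_force"],np.hypot(*d),np.arctan2(d[1],d[0]))
E
```

```text
[0.57309334 0.05105779 0.03465264] [ 3.13989642e+00 -2.82232546e-03  4.10422737e-01] [-0.53568047 -0.34984517  0.16833974] 0.130039682316436 0.39764634654703856
```

View pics/mid.png

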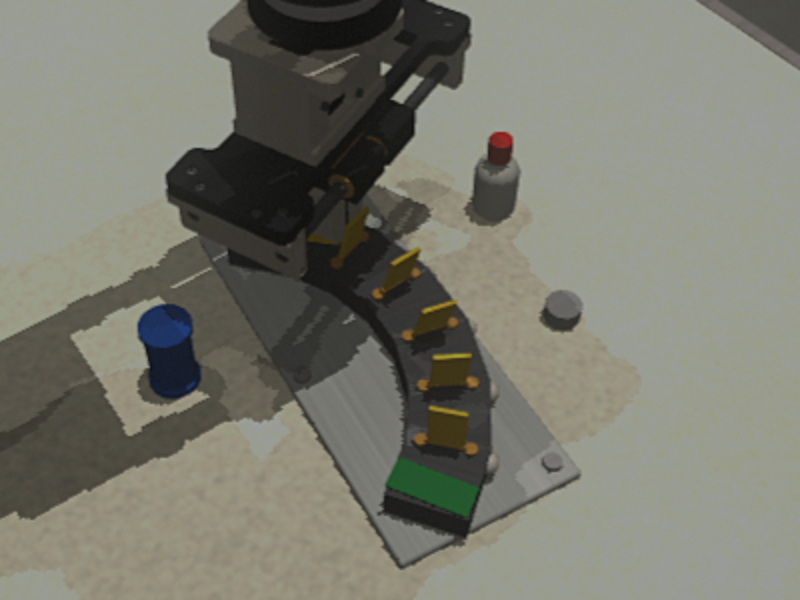

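Flag 1 is down (crop 320,240) and flags 2-6 still stand; the radius is 130.0 mm and the force is slight. Continuing.

Call:
{"op": "carry_out", "data": {"translation": [[-0.0004,0.01,0],[-0.0004,0.01,0],[-0.0004,0.01,0],[-0.0004,0.01,0],[-0.0004,0.01,0],[-0.0004,0.01,0],[-0.0004,0.01,0],[-0.0004,0.01,0],[-0.0004,0.01,0],[-0.0004,0.01,0]], "turn": [[0,0,0.077],[0,0,0.077],[0,0,0.077],[0,0,0.077],[0,0,0.077],[0,0,0.077],[0,0,0.077],[0,0,0.077],[0,0,0.077],[0,0,0.077]], "gripper": [1,1,1,1,1,1,1,1,1,1]}}

```text
time: 6.7
tool_pos: [0.575, -0.0452, 0.0344]
tool_rot: [-3.141, -0.002, -0.353]
contact_force: [-0.1, 0.3, 0.2]
opening: 0.0005
```

```bash
python3 - <<'E'
from h import *
p=read_camera("side"); im=p["img"][130:430,150:550,::-1]; cv2.imwrite("pics/mid2.png",cv2.resize(im,None,fx=2,fy=2))
s=robot.observe();t=s["tool_pos"];d=t[:2]-[.4532,.0007]
print(t,s["tool_rot"],s["contact_force"],np.hypot(*d),np.arctan2(d[1],d[0]))
E
```

```text
[ 0.57451538 -0.04648191  0.03431957] [ 3.14146779e+00 -1.76313735e-03 -3.57937400e-01] [-0.69757506 -2.30843197  0.12373618] 0.1301674060677386 -0.3709178007478296
```

View pics/mid2.png

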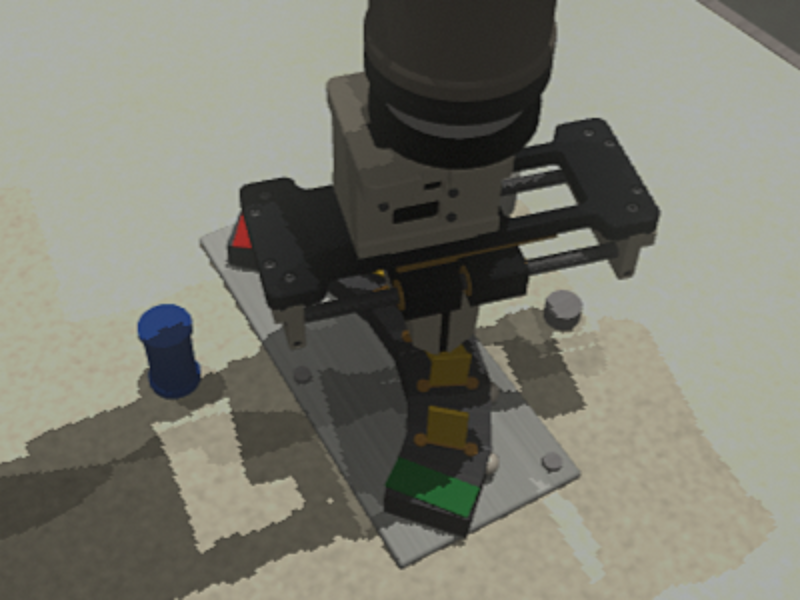

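Flags 5 (450,370) and 6 (447,428) still stand and the fingers are over flag 4. Finishing the sweep, then lifting away.

Call:
{"op": "carry_out", "data": {"translation": [[-0.0004,0.01,0],[-0.0004,0.01,0],[-0.0004,0.01,0],[-0.0004,0.01,0],[-0.0004,0.01,0],[-0.0004,0.01,0],[-0.0004,0.01,0],[-0.0004,0.01,0],[-0.0004,0.01,0],[-0.0004,0.01,0]], "turn": [[0,0,0.077],[0,0,0.077],[0,0,0.077],[0,0,0.077],[0,0,0.077],[0,0,0.077],[0,0,0.077],[0,0,0.077],[0,0,0.077],[0,0,0.077]], "gripper": [1,1,1,1,1,1,1,1,1,1]}}

```text
time: 7.75
tool_pos: [0.509, -0.1173, 0.0341]
tool_rot: [-3.14, -0.001, -1.122]
contact_force: [0.4, 0.2, -0.6]
opening: 0.0003
```

Call:
{"op": "carry_out", "data": {"translation": [[0,0.01,0],[0,0,-0.01],[0,0,-0.03],[0,0,-0.04],[0,0.02,-0.04],[0,0.04,-0.02],[0,0.04,0],[0,0.03,0],[0,0,0],[0,0,0]], "turn": [[0,0,0],[0,0,0],[0,0,0],[0,0,0],[0,0,0],[0,0,0],[0,0,0],[0,0,0],[0,0,0],[0,0,0]], "gripper": [1,1,1,1,1,1,1,1,1,1]}}

```text
time: 8.75
tool_pos: [0.3829, -0.1783, 0.1743]
tool_rot: [-3.14, -0.002, -1.121]
contact_force: [-0.1, -0.9, 0.1]
opening: 0.0004
```

```bash
python3 - <<'E'
from h import *
s=robot.observe(); print(s["tool_pos"],s["contact_force"])
t=[]
for c,(x,y) in [("side",(200,160)),("top",(210,110))]:
    p=read_camera(c); t.append(cv2.resize(p["img"][y:y+250,x:x+260,::-1],(390,375)))
    for n in ["bar","spool","bobbin","oiler"]:
        for r in nets.tip_of(p,n)[:1]: print(c,n,np.round(onplane(p,r["pixel"],0),4),round(r["score"],2))
cv2.imwrite("pics/end.png",np.hstack(t))
E
```

```text
[ 0.38294865 -0.17827641  0.17430471] [-0.11302803 -0.94573177  0.08138207]
side bar [0.6034 0.0236 0.    ] 0.21
side bobbin [ 0.6604 -0.0568  0.    ] 0.79
side oiler [0.6831 0.035  0.    ] 0.8
top bar [ 0.5643 -0.0132  0.    ] 0.97
top spool [0.4534 0.0354 0.    ] 0.84
top bobbin [ 0.6615 -0.0586  0.    ] 0.74
```

View pics/end.png

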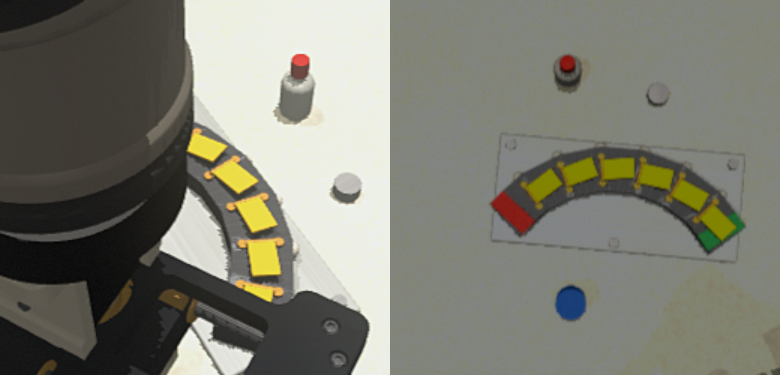

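All six flags lie flat towards the green end, nothing has moved visibly, and the hand is clear. Handing in.

```bash
python3 -c "
from cell import robot
print(robot.hand_in())"
```

```text
the job is handed in; nothing more can be done
None
```

I swept the shut fingertips along the 130 mm arc from red to green, about 7.5 mm above the hinges, then lifted the hand clear and handed the job in at about 9 s. `hand_in` reports no verdict.

- **Flags:** The final top view shows all six folded flat towards the green end. Pictures taken during the sweep showed flag 1 down while 2–6 stood, and later 5 and 6 still standing with the fingers over flag 4. That fits the required order, though I did not see every single fold.
- **Forces:** The readings I took between moves never exceeded about 2.4 N. I have no continuous record, and there is no direct measure of the force on the indicator.
- **Positions:** The indicator, spool and bobbin were found within about 3 mm of their starting positions, and the oil bottle within about 5 mm. All of this is within the networks' scatter.
- **Weak or missing checks:**
  - The final side view put the indicator about 50 mm off, at a score of 0.21. The arm was hiding most of it, so I discounted that reading; the top view (score 0.97) shows it in place.
  - The networks missed the spool in the side view and the bottle in the top view, but the top picture shows both standing.

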